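# Tip the brass nuts from the sorting tray into the parts bin

## Robot

A 6-joint arm with a two-finger parallel gripper is mounted at the origin on the work surface. World frame = base frame: x ahead of the robot, y to its left, z up, the work surface at z = 0. Lengths are in m, angles in rad, forces in N, time in s.
With the tool pointing down it reaches from about 0.375 to 0.9 m from the base axis. Payload 3.1 kg.
Tool frame: the origin (TCP) lies on the front face of the gripper's body, between the roots of the fingers; the fingertips stand 73 mm ahead of it and the grasp point (between the pads) lies 54 mm ahead of it (manip.tips_ahead is the distance from the TCP to the fingertips, in m); z points along the fingers, y is the line along which they close (so a half turn about z gives the same grasp; the last joint's range is limited). The gripper opens to 85 mm and grips with 20 to 120 N. Pads are 22 mm wide; open, the fingers measure 114 mm over their backs; the gripper's body (76 mm by 85 mm) begins 54 mm behind the grasp point. The pads swing forward as they close: fully open they stand 13 mm farther back than shut.
Start: joints at [-1.367, 0.527, 1.433, -0, 1.181, -0.178], TCP at [0.233, -0.58, 0.304] pointing down, gripper open.
Joint ranges: [-3.08, 3.08], [-0.75, 2.2], [0.22, 2.44], [-1.43, 4.57], [0, 2.65], [-2.85, 2.85]. Speed limits (rad/s): [2.79, 2.79, 3.14, 3.14, 3.14, 3.14].

## Interface

Orientations are given as a unit quaternion [x, y, z, w].
In Python, from station import sense, eyes, workorder, manip gives the robot as it stands.
- The arm moves only by the shell command python3 -m inch 'ROWS' [OPENING] [FORCE]. ROWS is JSON, a list of rows, each an object of numbers: "dx", "dy", "dz": the shift along the tool's x, y, z in cm; "wx", "wy", "wz": the turn, a rotation vector about the tool's x, y, z in degrees. In form: [{"dx": .., "dy": .., "dz": .., "wx": .., "wy": .., "wz": ..}, ...]. A call has 1 to 10 rows; each row shifts and turns the commanded pose from where the row before left it, along the tool's axes as they then stand; what a row does not reach is not made up. A row lasts 1/8 s, in which the tool goes at most 62.5 mm and 10.7 degrees, less where a joint would pass 70% of its speed; a pose out of reach is approached as far as the arm can. A call with a gripper value outside its range is refused whole. OPENING is the opening, from 0 (shut) to 1 (fully open), set as the call begins (- or left out, the last holds). The fingers move at their own pace and stop on an object; FORCE is the grip in N (left out, the last holds). Time passes only in rows, so rows that do not move let the fingers close. It gives the time, the measured TCP pose, the force, the opening and the grip force at its end, in the units of the state.
- sense(): the state, without advancing time (a new reading comes with each control period).
- eyes.snapshot(name): name is "scene" or "top" or "wrist"; returns the picture (400x640x3 uint8, red, green, blue); there is no depth.
- eyes.camera_params(name): a dict with "fx", "fy", "cx", "cy" (pixels), "rvec" (rotation vector, rad) and "tvec" (3), from world to camera coordinates, as OpenCV has them. Camera axes: x right, y down, z forward; pixel columns grow to the right and rows downward; lengths in m; the calibration is good to about 2 mm. A picture is of the moment at which its call begins: read the wrist's pose just before it. camera_params takes no time and is no camera call; for the wrist camera it gives the pose at the moment of the call.
- workorder.sign_off(): hands the job in; it is judged then, once.
The state is a dict: "t": time; "q": joint angles; "qd": joint speeds; "tau": joint torques, N m; "tcp_pos": TCP position; "tool_rot": TCP orientation; "force": force on the tool from outside, world axes, zero at the start; "ft_torque": the same for the moment, N m; "finger_gap": opening from 0.0 (shut) to 1.0 (fully open); "gripper_force": force on a finger pad.
Only numpy, scipy, OpenCV 4.12 (cv2) and the standard library are available. Lean on these libraries where they do the work, as an engineer would, in place of code of your own. Each camera call takes 0.05 s, during which the arm holds its last target. There are 200 camera calls.

## Task

Pick up the sheet-steel tray by its handle, carry it level, and tip it low over the square parts bin so that all four brass nuts slide off into the bin, without the gripper touching the nuts. Then gently set the empty tray back flat on the middle of its black mat, lined up with it, and let go. Leave the bin where it stands and the bowl, spray can and carburettor alone.

Things in the scene. Friction and masses are not known exactly. Their poses are not given: they have to be found in the camera images.
- tray: sheet-steel tray, 150 (x) x 90 (y), about 200 g; floor 3 thick, walls 22 high on both sides and at the +x end; the -x end is open (spout). A black upright handle plate stands at the +x end. Origin: centre of underside; x from spout to handle, z up. Starts flat on the mat, spout roughly towards the robot, holding four nuts that slide once it is tipped by 26 to 36 degrees
- tray_spout (a point): middle of the tray's open edge, at floor height: 75 mm from the tray's origin in its -x, 3 mm up
- tray_handle (a point): point to grip on the handle plate: 65 mm from the tray's origin in its +x, 53 mm above the underside. The plate is 10 mm thick (along the tray's x), 60 mm wide (along the tray's y) and its top edge is 75 mm above the tray's underside; pinch it from above, fingers closing along the tray's x
- mat: flat black rubber mat fixed on the bench, 180 (its x) x 120 (its y), 4 thick: the tray's place. Origin: centre of the underside, on the bench; the tray's x axis starts nearly parallel to the mat's
- bin: loose square grey plastic parts bin, open at the top, 150 x 150 outside, 60 high, walls and floor 4 thick, about 600 g, empty; left or right of the mat. Origin: centre of the underside
- bowl: bystander: round steel bowl, 140 across, 50 high, on the other side of the mat from the bin. Not for the nuts. Origin: centre of the underside
- spray_can: bystander: upright spray can, 66 across, 170 high, beyond the mat to the left. Origin: centre of the underside
- carburettor: bystander: metal carburettor body, 100 x 142 (with its bowls and plugs), 75 high, beyond the mat to the right. Origin: centre of the underside
- nut0: one of four equal brass hexagon nuts, 26 across corners, 15 high, about 40 g, starting flat on the tray's floor. Origin: centre of its underside
- nut1: one of four equal brass hexagon nuts, 26 across corners, 15 high, about 40 g, starting flat on the tray's floor. Origin: centre of its underside
- nut2: one of four equal brass hexagon nuts, 26 across corners, 15 high, about 40 g, starting flat on the tray's floor. Origin: centre of its underside
- nut3: one of four equal brass hexagon nuts, 26 across corners, 15 high, about 40 g, starting flat on the tray's floor. Origin: centre of its underside

How it is judged:
By the outcome, as a careful person would: the job done as asked, in the order asked, and still so for the second after the job is handed in, with the robot touching nothing.
It also fails if it takes over 67 s, if anything falls off the work surface, if the arm or the gripper's body presses on something with over 40 N, if the wrist force passes 120 N, or if a joint passes its speed limit or range.

## Working session

There is one attempt and no reset: what is moved stays moved. The work goes in short steps, Python scripts to look and compute and a shell command to move; the robot and the scene stay as the last step left them, time stands still between calls to the robot, and variables do not carry over. Pictures are saved under pics/ and viewed, at most 10 in all, crops included, and the job is handed in when it is done.

```bash
mkdir -p pics; ls; python3 - <<'E'
from station import sense, eyes
import cv2,numpy as np
s=sense();print(s['t'],s['tcp_pos'],s['tool_rot'],s['finger_gap'])
for n in ('top','scene'):
    im=eyes.snapshot(n);cv2.imwrite(f'pics/{n}0.png',im[:,:,::-1]);p=eyes.camera_params(n)
    R=cv2.Rodrigues(np.array(p['rvec']))[0];print(n,p['fx'],(-R.T@np.array(p['tvec'])).round(3))
E
```

```text
pics
0.0 [ 0.23278771 -0.57942432  0.30293923] [ 9.81831787e-01  1.89750261e-01 -7.93752406e-07 -1.08691095e-03] 0.9996285746595762
top 497.30408696074136 [ 0.336 -0.003  1.399]
scene 457.98818682611807 [1.105 0.234 0.781]
```

View pics/top0.png

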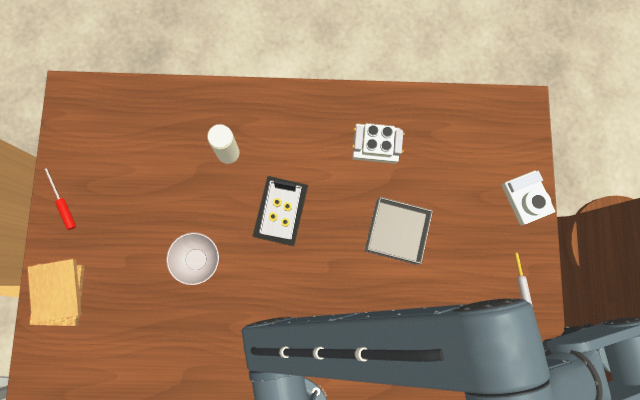

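View pics/scene0.png

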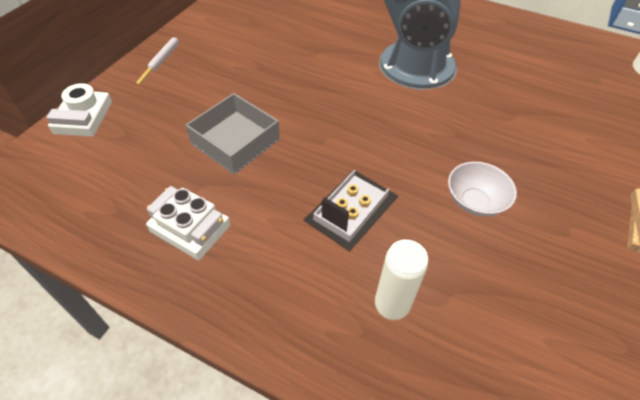

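The top view shows the mat and tray at about px (280,210), with the handle bar at the far end (285,184). The bin is at (398,231), to the robot's right, and the bowl at (192,259). The can (222,143) and the carburettor (378,142) stand beyond. The scene view agrees.

```bash
cat > h.py <<'E'
import cv2,numpy as np
from station import sense, eyes
from scipy.spatial.transform import Rotation as Ro
def ray(p,px,z):
    K=np.array([[p['fx'],0,p['cx']],[0,p['fy'],p['cy']],[0,0,1]])
    R=cv2.Rodrigues(np.array(p['rvec'],float))[0];t=np.array(p['tvec'],float).ravel();c=-R.T@t
    d=(R.T@np.linalg.inv(K)@np.c_[np.atleast_2d(px),np.ones(len(np.atleast_2d(px)))].T).T
    return (c+d*((z-c[2])/d[:,2])[:,None])
def rect(mask,p,z,off=(0,0)):
    cs=max(cv2.findContours(mask.astype(np.uint8),cv2.RETR_EXTERNAL,cv2.CHAIN_APPROX_NONE)[0],key=cv2.contourArea)
    w=ray(p,cs[:,0,:]+np.array(off),z)[:,:2]
    (c,s,a)=cv2.minAreaRect((w*1000).astype(np.float32))
    if s[0]<s[1]: s=s[::-1];a+=90
    a=(a+90)%180-90
    return np.round(c,1),np.round(s,1),round(a,1)
E
python3 - <<'E'
from h import *
im=cv2.imread('pics/top0.png').astype(int);p=eyes.camera_params('top')
x0,y0=240,165;c=im[y0:258,x0:320];m=c.max(2)<62
m=cv2.morphologyEx(m.astype(np.uint8),cv2.MORPH_CLOSE,np.ones((3,3)))
print('mat z4',rect(m,p,.004,(x0,y0)))
br=((c.min(2)>120)|((c[:,:,2]-c[:,:,0])>60)&(c[:,:,2]>150))
br=cv2.morphologyEx(br.astype(np.uint8),cv2.MORPH_CLOSE,np.ones((5,5)))
print('tray z15',rect(br,p,.015,(x0,y0)))
x0,y0=355,190;c=im[y0:275,x0:445]
g=(c.max(2)-c.min(2)<35).astype(np.uint8)
print('bin z60',rect(g,p,.06,(x0,y0)))
print('handle top',ray(p,[(285,184)],.079), 'can',ray(p,[(220,134)],.17),'carb',ray(p,[(378,142)],.05),'bowl',ray(p,[(192,258)],.05))
E
```

```text
mat z4 (array([619.6,  36.8]), array([96.1, 23.7]), 78.8)
tray z15 (array([542.5,  49.2]), array([261.7, 225.6]), 1.6)
bin z60 (array([ 489.5, -276.7]), array([155.3, 153.8]), 76.8)
handle top [[0.60520909 0.03393704 0.079     ]] can [[0.71268789 0.2017816  0.17      ]] carb [[ 0.73926029 -0.22369247  0.05      ]] bowl [[0.40184428 0.27758905 0.05      ]]
```

```bash
python3 -m inch '[{"dx":2.4,"dy":-2},{"dx":4.6,"dy":-3.9},{"dx":4.6,"dy":-3.9},{"dx":4.6,"dy":-3.9},{"dx":4.6,"dy":-3.9},{"dx":4.6,"dy":-3.9},{"dx":4.6,"dy":-3.9},{"dx":4.6,"dy":-3.9},{"dx":4.6,"dy":-3.9},{"dx":4.6,"dy":-3.9}]' 0.45; python3 -m inch '[{"dx":4.6,"dy":-3.9},{"dx":4.6,"dy":-3.9},{"wz":-9.5},{"wz":-9.5},{"wz":-9.5},{"wz":-9.5},{"wz":-9.5},{"wz":-9.5},{"wz":0},{"wz":0}]'
python3 - <<'E'
from h import *
s=sense();print(s['t'],s['tcp_pos'],Ro.from_quat(s['tool_rot']).as_matrix().round(3))
for n in ('wrist',):
    im=eyes.snapshot(n);cv2.imwrite(f'pics/{n}1.png',im[:,:,::-1]);p=eyes.camera_params(n);np.save('w1.npy',p,allow_pickle=True)
im=eyes.snapshot('top');cv2.imwrite('pics/top1.png',im[:,:,::-1])
E
```

```text
0.1 [ 0.23281791 -0.57946623  0.30302512] [[ 0.928  0.373 -0.   ]
 [ 0.373 -0.928  0.002]
 [ 0.    -0.002 -1.   ]]invalid input at $[0]: expected keys dx, dy, dz, wx, wy, wz
invalid input at $[0]: expected keys dx, dy, dz, wx, wy, wz
```

View pics/wrist1.png

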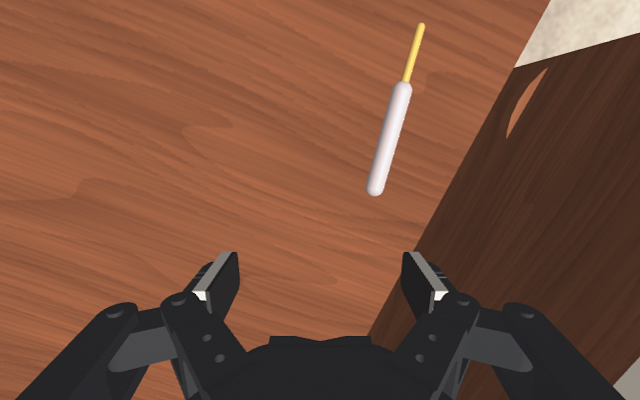

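The wrist view shows only bench and a screwdriver (392,110). The fingers sit low in the picture, so the camera looks towards the tool's +x. No move was made, because every row needs all the keys.

```bash
python3 -m inch '[{"dx":2,"dy":-1.5,"dz":0,"wx":0,"wy":0,"wz":0},{"dx":4.5,"dy":-3.4,"dz":0,"wx":0,"wy":0,"wz":0},{"dx":4.5,"dy":-3.4,"dz":0,"wx":0,"wy":0,"wz":0},{"dx":4.5,"dy":-3.4,"dz":0,"wx":0,"wy":0,"wz":0},{"dx":4.5,"dy":-3.4,"dz":0,"wx":0,"wy":0,"wz":0},{"dx":4.5,"dy":-3.4,"dz":0,"wx":0,"wy":0,"wz":0},{"dx":4.5,"dy":-3.4,"dz":0,"wx":0,"wy":0,"wz":0},{"dx":4.5,"dy":-3.4,"dz":0,"wx":0,"wy":0,"wz":0},{"dx":4.5,"dy":-3.4,"dz":0,"wx":0,"wy":0,"wz":0},{"dx":4.5,"dy":-3.4,"dz":0,"wx":0,"wy":0,"wz":0}]' 0.45; python3 -m inch '[{"dx":4.5,"dy":-3.4,"dz":0,"wx":0,"wy":0,"wz":0},{"dx":0,"dy":0,"dz":0,"wx":0,"wy":0,"wz":-9.5},{"dx":0,"dy":0,"dz":0,"wx":0,"wy":0,"wz":-9.5},{"dx":0,"dy":0,"dz":0,"wx":0,"wy":0,"wz":-9.5},{"dx":0,"dy":0,"dz":0,"wx":0,"wy":0,"wz":-9.5},{"dx":0,"dy":0,"dz":0,"wx":0,"wy":0,"wz":-9.5},{"dx":0,"dy":0,"dz":0,"wx":0,"wy":0,"wz":-9.5},{"dx":0,"dy":0,"dz":0,"wx":0,"wy":0,"wz":0}]'
python3 - <<'E'
from h import *
s=sense();print(s['t'],s['tcp_pos'],s['q'],'\n',Ro.from_quat(s['tool_rot']).as_matrix().round(3))
p=eyes.camera_params('wrist');im=eyes.snapshot('wrist');cv2.imwrite('pics/wrist2.png',im[:,:,::-1]);np.save('w2.npy',p,allow_pickle=True)
E
```

```text
t: 1.45
tcp_pos: [0.5085, -0.1221, 0.304]
tool_rot: [0.982, 0.19, 0.0, 0.0]
force: [0.5, -0.5, 0.6]
finger_gap: 0.451
gripper_force: 0.0
t: 2.45
tcp_pos: [0.5367, -0.0754, 0.3038]
tool_rot: [0.773, 0.634, -0.0, -0.0]
force: [0.1, -0.5, -0.3]
finger_gap: 0.451
gripper_force: 0.0
2.45 [ 0.5366678  -0.07537068  0.30376497] [-3.45819720e-01  4.16260597e-01  1.64147709e+00  2.33320971e-05
  1.08426272e+00 -1.49739358e-01] 
 [[ 0.195  0.981 -0.   ]
 [ 0.981 -0.195  0.   ]
 [ 0.    -0.    -1.   ]]
```

View pics/wrist2.png

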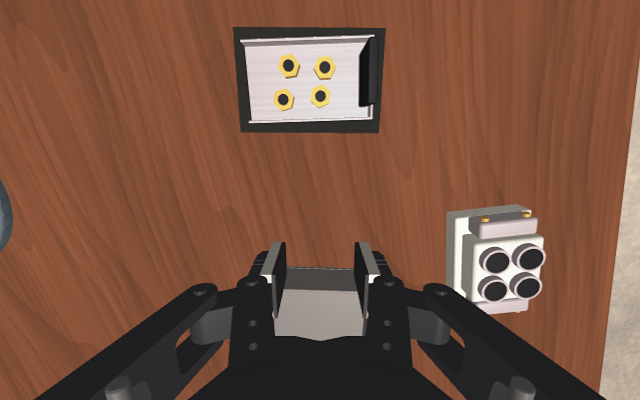

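The wrist view shows the mat at px (234..385, 27..132) with the tray in it and the spout edge at x≈248. The handle is at about (367,73), the nuts at (289,66), (325,68), (284,100) and (320,96), and the carburettor at (495,260).

```bash
python3 - <<'E'
from h import *
im=cv2.imread('pics/wrist2.png').astype(int);p=np.load('w2.npy',allow_pickle=True).item()
x0,y0=222,15;c=im[y0:145,x0:400]
dark=(c.max(2)<70)
br=(c.min(2)>110)
m=cv2.morphologyEx((dark|br).astype(np.uint8),cv2.MORPH_CLOSE,np.ones((9,9)))
print('mat',rect(m,p,.004,(x0,y0)))
b=cv2.morphologyEx(br.astype(np.uint8),cv2.MORPH_CLOSE,np.ones((3,3)))
cs=max(cv2.findContours(b,cv2.RETR_EXTERNAL,cv2.CHAIN_APPROX_NONE)[0],key=cv2.contourArea)
h=cv2.convexHull(cs);a=cv2.approxPolyDP(h,3,True)[:,0]+[x0,y0]
for q in a: print(q,ray(p,[q],.007)[0].round(4),ray(p,[q],.026)[0].round(4))
# near wall lower bright edge, spout edge lines
for r in (60,75,90,105): print('row',r, [int(np.where(b[r-y0])[0].min()+x0),int(np.where(b[r-y0])[0].max()+x0)], c[r-y0,352-x0:386-x0].mean(1).astype(int))
print('near edge',[(x,int(np.where(b[:,x-x0])[0].max()+y0)) for x in (260,290,320,350,370)])
# scene handle view and bin from top
im=cv2.imread('pics/top0.png').astype(int);p=eyes.camera_params('top')
E
```

```text
mat (array([547.5,  44.9]), array([178.6, 119.2]), -11.6)
[374  35] [0.6326 0.0798 0.007 ] [0.6284 0.0755 0.026 ]
[372 118] [ 0.6172 -0.0119  0.007 ] [ 0.6138 -0.0114  0.026 ]
[249 122] [0.4628 0.0137 0.007 ] [0.4673 0.0128 0.026 ]
[240  40] [0.477  0.1052 0.007 ] [0.4809 0.0996 0.026 ]
row 60 [246, 358] [218 218 218 217 219 223 184  86  12  20  19  19  19  20  19  20  24  40
  54  55  52  52  52  50  49  42  38  43  49  47  45  61  89  93]
row 75 [247, 358] [222 222 222 222 223 229 163  64  14  18  19  21  20  20  21  19  28  46
  55  55  55  53  52  50  48  39  45  49  46  46  61  91  97  95]
row 90 [249, 358] [223 222 223 223 224 231 159  57  14  16  19  19  20  21  20  19  32  52
  58  57  55  54  52  52  44  36  43  47  45  60  89  95  94  95]
row 105 [250, 372] [224 225 224 225 225 231 142  35  10  16  15  14  17  15  49  45  42  59
  98 213 187  91  42  45  47  45  45  46  56  81  88  89  93  93]
near edge [(260, 122), (290, 121), (320, 120), (350, 119), (370, 118)]
```

```bash
python3 -c "
import cv2
a=cv2.imread('pics/wrist2.png')[15:145,222:400];b=cv2.imread('pics/top0.png')[165:285,240:450]
cv2.imwrite('pics/w2c.png',cv2.resize(a,None,fx=4,fy=4,interpolation=cv2.INTER_CUBIC))"
```

```text
(no output)
```

View pics/w2c.png

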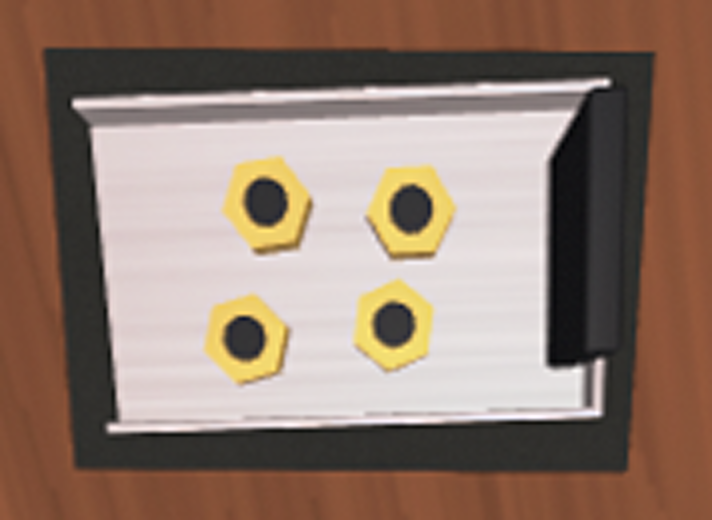

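The crop shows the tray turned slightly on its mat. The handle's top face is centred at about crop (606,220), which is picture px (373.5,70). The tray corners give a centre of (0.5476, 0.0441) and yaw −9.3°, with sides of 148 x 88 mm. The mat is at (0.5475, 0.0449), yaw −11.6°.

```bash
python3 - <<'E'
from h import *
p=np.load('w2.npy',allow_pickle=True).item()
print(ray(p,[(373.5,70)],.079))
E
python3 -m inch '[{"dx":1,"dy":0.6,"dz":1,"wx":0,"wy":0,"wz":-2},{"dx":3,"dy":1.3,"dz":2,"wx":0,"wy":0,"wz":0},{"dx":4,"dy":1.6,"dz":2,"wx":0,"wy":0,"wz":0},{"dx":3.3,"dy":1.3,"dz":2,"wx":0,"wy":0,"wz":0},{"dx":1,"dy":0.5,"dz":1,"wx":0,"wy":0,"wz":0},{"dx":0,"dy":0,"dz":0,"wx":0,"wy":0,"wz":0},{"dx":0,"dy":0,"dz":0,"wx":0,"wy":0,"wz":0}]'
```

```text
[[0.61196334 0.03384323 0.079     ]]
t: 3.38
tcp_pos: [0.6088, 0.0366, 0.2243]
tool_rot: [0.761, 0.648, -0.0, 0.0]
force: [0.6, -0.5, -0.0]
finger_gap: 0.445
gripper_force: 0.0
```

```bash
python3 -m inch '[{"dx":-0.25,"dy":0.35,"dz":2,"wx":0,"wy":0,"wz":0},{"dx":0,"dy":0,"dz":3,"wx":0,"wy":0,"wz":0},{"dx":0,"dy":0,"dz":3,"wx":0,"wy":0,"wz":0},{"dx":0,"dy":0,"dz":2.3,"wx":0,"wy":0,"wz":0},{"dx":0,"dy":0,"dz":1,"wx":0,"wy":0,"wz":0},{"dx":0,"dy":0,"dz":0,"wx":0,"wy":0,"wz":0},{"dx":0,"dy":0,"dz":0,"wx":0,"wy":0,"wz":0}]' 0.42
python3 -m inch '[{"dx":0,"dy":0,"dz":0,"wx":0,"wy":0,"wz":0},{"dx":0,"dy":0,"dz":0,"wx":0,"wy":0,"wz":0},{"dx":0,"dy":0,"dz":0,"wx":0,"wy":0,"wz":0},{"dx":0,"dy":0,"dz":0,"wx":0,"wy":0,"wz":0},{"dx":0,"dy":0,"dz":0,"wx":0,"wy":0,"wz":0},{"dx":0,"dy":0,"dz":0,"wx":0,"wy":0,"wz":0}]' 0 80
```

```text
t: 4.25
tcp_pos: [0.6126, 0.034, 0.1117]
tool_rot: [0.761, 0.648, 0.001, 0.001]
force: [0.5, 0.0, -0.1]
finger_gap: 0.423
gripper_force: 0.0
t: 5.0
tcp_pos: [0.6117, 0.0345, 0.1119]
tool_rot: [0.761, 0.649, -0.0, -0.0]
force: [-2.5, -0.1, 5.4]
finger_gap: 0.109
gripper_force: 79.2
```

```bash
python3 -m inch '[{"dx":0,"dy":0,"dz":-0.4,"wx":0,"wy":0,"wz":0},{"dx":0,"dy":0,"dz":-0.8,"wx":0,"wy":0,"wz":0},{"dx":0,"dy":0,"dz":-1.3,"wx":0,"wy":0,"wz":0},{"dx":0,"dy":0,"dz":-1.8,"wx":0,"wy":0,"wz":0},{"dx":0,"dy":0,"dz":-2,"wx":0,"wy":0,"wz":0},{"dx":0,"dy":0,"dz":-2,"wx":0,"wy":0,"wz":0},{"dx":0,"dy":0,"dz":-2,"wx":0,"wy":0,"wz":0},{"dx":0,"dy":0,"dz":-1.5,"wx":0,"wy":0,"wz":0},{"dx":0,"dy":0,"dz":-0.8,"wx":0,"wy":0,"wz":0},{"dx":0,"dy":0,"dz":0,"wx":0,"wy":0,"wz":0}]'
python3 - <<'E'
from h import *
s=sense();print(s['tcp_pos'],s['force'],s['ft_torque'],Ro.from_quat(s['tool_rot']).as_matrix().round(3))
im=eyes.snapshot('scene');cv2.imwrite('pics/scene1.png',im[:,:,::-1])
E
```

```text
t: 6.25
tcp_pos: [0.6121, 0.0343, 0.2375]
tool_rot: [0.761, 0.649, 0.0, 0.0]
force: [0.2, 0.2, -4.3]
finger_gap: 0.105
gripper_force: 78.0
[0.61214666 0.03432779 0.23754715] [ 0.21070711  0.24468298 -4.28941028] [ 0.04495013 -0.22087921  0.03450775] [[ 0.159  0.987  0.001]
 [ 0.987 -0.159 -0.   ]
 [ 0.     0.001 -1.   ]]
```

View pics/scene1.png

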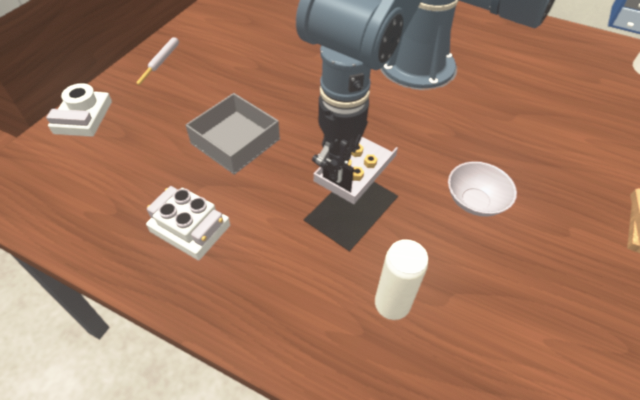

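The tray is lifted and looks level at (355,165), the nuts are still in it, and the mat is clear. Next comes the carry.

```bash
python3 -m inch '[{"dx":-0.6,"dy":0.1,"dz":0,"wx":0,"wy":0,"wz":0},{"dx":-1.1,"dy":0.3,"dz":0,"wx":0,"wy":0,"wz":0},{"dx":-1.7,"dy":0.4,"dz":0,"wx":0,"wy":0,"wz":0.5},{"dx":-2.2,"dy":0.5,"dz":0,"wx":0,"wy":0,"wz":0.5},{"dx":-2.5,"dy":0.6,"dz":0,"wx":0,"wy":0,"wz":0.5},{"dx":-2.5,"dy":0.6,"dz":0,"wx":0,"wy":0,"wz":0.5},{"dx":-2.5,"dy":0.6,"dz":0,"wx":0,"wy":0,"wz":0.5},{"dx":-2.5,"dy":0.6,"dz":0,"wx":0,"wy":0,"wz":0.5},{"dx":-2.5,"dy":0.6,"dz":0,"wx":0,"wy":0,"wz":0.5},{"dx":-2.5,"dy":0.6,"dz":0,"wx":0,"wy":0,"wz":0.5}]'
python3 -m inch '[{"dx":-2.5,"dy":0.6,"dz":0,"wx":0,"wy":0,"wz":0},{"dx":-2.5,"dy":0.6,"dz":0,"wx":0,"wy":0,"wz":0},{"dx":-2.5,"dy":0.6,"dz":0,"wx":0,"wy":0,"wz":0},{"dx":-2.1,"dy":0.5,"dz":0,"wx":0,"wy":0,"wz":0},{"dx":-1.6,"dy":0.3,"dz":0,"wx":0,"wy":0,"wz":0},{"dx":-1.1,"dy":0.2,"dz":0,"wx":0,"wy":0,"wz":0},{"dx":-0.6,"dy":0.1,"dz":0,"wx":0,"wy":0,"wz":0},{"dx":-0.3,"dy":0,"dz":0,"wx":0,"wy":0,"wz":0},{"dx":0,"dy":0,"dz":0,"wx":0,"wy":0,"wz":0},{"dx":0,"dy":0,"dz":0,"wx":0,"wy":0,"wz":0}]'
python3 - <<'E'
from h import *
p=eyes.camera_params('top');im=eyes.snapshot('top')[:,:,::-1].astype(int);cv2.imwrite('pics/top2.png',im)
s=sense();print(s['tcp_pos'],Ro.from_quat(s['tool_rot']).as_matrix().round(3))
E
```

```text
t: 7.55
tcp_pos: [0.6213, -0.1793, 0.2368]
tool_rot: [0.784, 0.621, -0.0, -0.0]
force: [-0.3, -0.5, -4.3]
finger_gap: 0.106
gripper_force: 78.0
t: 8.8
tcp_pos: [0.6198, -0.3117, 0.2369]
tool_rot: [0.783, 0.622, 0.0, -0.0]
force: [0.2, -0.2, -4.9]
finger_gap: 0.108
gripper_force: 78.0
[ 0.6197864  -0.31168805  0.23693024] [[ 0.226  0.974 -0.   ]
 [ 0.974 -0.226  0.   ]
 [ 0.    -0.    -1.   ]][ WARN:0@1.333] global loadsave.cpp:1063 imwrite_ Unsupported depth image for selected encoder is fallbacked to CV_8U.
```

View pics/top2.png

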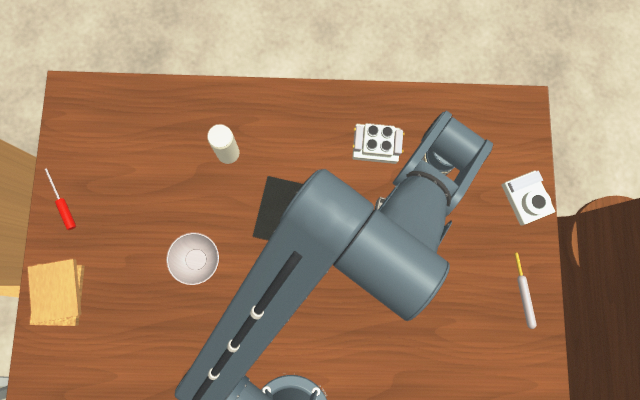

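The top view shows the arm over the bin, the mat empty at (275,208), and the bowl, can and carburettor where they were. Now I'll work out the tipping rows about the spout.

```bash
cat > tip.py <<'E'
import numpy as np
def rows(keys):  # keys: (theta deg, spout h, spout z) ; prints dy dz wx in cm/deg
    def P(k):
        th,h,z=k;t=np.radians(th);Y=np.array([np.cos(t),np.sin(t)]);Z=np.array([np.sin(t),-np.cos(t)])
        return np.array([h,z])-(-.140*Y+.104*Z),Y,Z
    for a,b in zip(keys,keys[1:]):
        p,Y,Z=P(a);q=P(b)[0];d=(q-p)*100
        print(f"th{b[0]:.0f} dy {d@Y:.2f} dz {d@Z:.2f} wx {-(b[0]-a[0]):.1f} | tcp h {q[0]:.3f} z {q[1]:.3f}")
E
python3 -c "
from tip import *
th=[0,1,3,6,9,12,15,18,20,22,24,26,28,30,32,34,36,38,40,42,44]
h=np.interp(th,[0,12],[-.0157,0]);z=np.interp(th,[0,26,44],[.133,.065,.055])
rows(list(zip(th,h,z)))"
```

```text
th1 dy -0.05 dz 0.02 wx -1.0 | tcp h 0.124 z 0.237
th3 dy -0.12 dz 0.05 wx -2.0 | tcp h 0.123 z 0.236
th6 dy -0.21 dz 0.09 wx -3.0 | tcp h 0.121 z 0.235
th9 dy -0.26 dz 0.10 wx -3.0 | tcp h 0.118 z 0.234
th12 dy -0.30 dz 0.12 wx -3.0 | tcp h 0.115 z 0.232
th15 dy -0.73 dz 0.05 wx -3.0 | tcp h 0.108 z 0.230
th18 dy -0.77 dz 0.04 wx -3.0 | tcp h 0.101 z 0.228
th20 dy -0.53 dz 0.02 wx -2.0 | tcp h 0.096 z 0.226
th22 dy -0.55 dz 0.01 wx -2.0 | tcp h 0.091 z 0.224
th24 dy -0.57 dz 0.00 wx -2.0 | tcp h 0.086 z 0.222
th26 dy -0.58 dz -0.00 wx -2.0 | tcp h 0.080 z 0.220
th28 dy -0.42 dz -0.38 wx -2.0 | tcp h 0.075 z 0.221
th30 dy -0.42 dz -0.38 wx -2.0 | tcp h 0.069 z 0.223
th32 dy -0.43 dz -0.39 wx -2.0 | tcp h 0.064 z 0.224
th34 dy -0.43 dz -0.39 wx -2.0 | tcp h 0.058 z 0.225
th36 dy -0.43 dz -0.39 wx -2.0 | tcp h 0.052 z 0.226
th38 dy -0.44 dz -0.39 wx -2.0 | tcp h 0.046 z 0.226
th40 dy -0.44 dz -0.39 wx -2.0 | tcp h 0.040 z 0.227
th42 dy -0.44 dz -0.40 wx -2.0 | tcp h 0.034 z 0.227
th44 dy -0.45 dz -0.40 wx -2.0 | tcp h 0.028 z 0.227
```

```bash
python3 -m inch '[{"dx":0,"dy":-0.05,"dz":0.02,"wx":-1,"wy":0,"wz":0},{"dx":0,"dy":-0.12,"dz":0.05,"wx":-2,"wy":0,"wz":0},{"dx":0,"dy":-0.21,"dz":0.09,"wx":-3,"wy":0,"wz":0},{"dx":0,"dy":-0.26,"dz":0.1,"wx":-3,"wy":0,"wz":0},{"dx":0,"dy":-0.3,"dz":0.12,"wx":-3,"wy":0,"wz":0},{"dx":0,"dy":-0.73,"dz":0.05,"wx":-3,"wy":0,"wz":0},{"dx":0,"dy":-0.77,"dz":0.04,"wx":-3,"wy":0,"wz":0},{"dx":0,"dy":-0.53,"dz":0.02,"wx":-2,"wy":0,"wz":0},{"dx":0,"dy":-0.55,"dz":0.01,"wx":-2,"wy":0,"wz":0},{"dx":0,"dy":-0.57,"dz":0,"wx":-2,"wy":0,"wz":0}]'
python3 - <<'E'
from h import *
s=sense();R=Ro.from_quat(s['tool_rot']).as_matrix();print('spout',s['tcp_pos']+R@[0,-.14,.104],R[:,1].round(3),s['q'].round(2) if hasattr(s['q'],'round') else s['q'])
E
```

```text
t: 10.1
tcp_pos: [0.5814, -0.3031, 0.222]
tool_rot: [0.766, 0.608, 0.129, 0.163]
force: [-0.8, -0.6, -4.5]
finger_gap: 0.105
gripper_force: 78.0
spout [ 0.49810709 -0.28367926  0.07004735] [ 0.89  -0.207  0.407] [-0.72  0.59  1.67  0.38  0.54 -0.78]
```

```bash
python3 -m inch '[{"dx":0.3,"dy":-0.58,"dz":0,"wx":-2,"wy":0,"wz":0},{"dx":0.2,"dy":-0.42,"dz":-0.38,"wx":-2,"wy":0,"wz":0},{"dx":0,"dy":-0.42,"dz":-0.38,"wx":-2,"wy":0,"wz":0},{"dx":0,"dy":-0.43,"dz":-0.39,"wx":-2,"wy":0,"wz":0},{"dx":0,"dy":-0.43,"dz":-0.39,"wx":-2,"wy":0,"wz":0},{"dx":0,"dy":-0.43,"dz":-0.39,"wx":-2,"wy":0,"wz":0},{"dx":0,"dy":-0.44,"dz":-0.39,"wx":-2,"wy":0,"wz":0},{"dx":0,"dy":-0.44,"dz":-0.39,"wx":-2,"wy":0,"wz":0},{"dx":0,"dy":-0.44,"dz":-0.4,"wx":-2,"wy":0,"wz":0},{"dx":0,"dy":-0.45,"dz":-0.4,"wx":-2,"wy":0,"wz":0}]'
python3 -m inch '[{"dx":0,"dy":0,"dz":0,"wx":0,"wy":0,"wz":0},{"dx":0,"dy":0,"dz":0,"wx":0,"wy":0,"wz":0},{"dx":0,"dy":0,"dz":0,"wx":0,"wy":0,"wz":0},{"dx":0,"dy":0,"dz":0,"wx":0,"wy":0,"wz":0},{"dx":0,"dy":0,"dz":0,"wx":0,"wy":0,"wz":0},{"dx":0,"dy":0,"dz":0,"wx":0,"wy":0,"wz":0}]'
python3 - <<'E'
from h import *
s=sense();R=Ro.from_quat(s['tool_rot']).as_matrix();print('spout',s['tcp_pos']+R@[0,-.14,.104],R[:,1].round(3))
a=eyes.snapshot('scene')[:,:,::-1][60:260,140:440];cv2.imwrite('pics/s3.png',cv2.resize(a,None,fx=2.5,fy=2.5))
E
```

```text
t: 11.35
tcp_pos: [0.5273, -0.2858, 0.2273]
tool_rot: [0.726, 0.576, 0.233, 0.295]
force: [0.4, -0.3, -1.9]
finger_gap: 0.106
gripper_force: 78.3
t: 12.1
tcp_pos: [0.5276, -0.2856, 0.2268]
tool_rot: [0.726, 0.576, 0.233, 0.293]
force: [-0.5, 0.5, -1.8]
finger_gap: 0.105
gripper_force: 78.4
spout [ 0.49985569 -0.2791968   0.05469056] [ 0.701 -0.163  0.695]
```

View pics/s3.png

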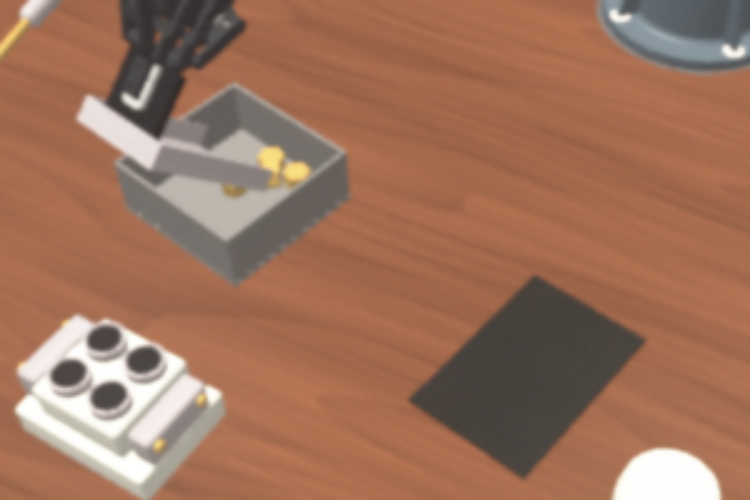

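The crop shows brass nuts in the bin at about (270,160), (297,172) and (235,188), the rest hidden behind the tray, and the bin in place. The measured load fell from about 4.4 N to 1.9 N, which is the tray alone, so it is empty. Next I lift it straight up and level it.

```bash
python3 -m inch '[{"dx":0,"dy":0.3,"dz":-0.3,"wx":0,"wy":0,"wz":0},{"dx":0,"dy":0.6,"dz":-0.6,"wx":0,"wy":0,"wz":0},{"dx":0,"dy":1,"dz":-1,"wx":0,"wy":0,"wz":0},{"dx":0,"dy":1.2,"dz":-1.2,"wx":0,"wy":0,"wz":0},{"dx":0,"dy":1.2,"dz":-1.2,"wx":0,"wy":0,"wz":0},{"dx":0,"dy":1,"dz":-1,"wx":0,"wy":0,"wz":0},{"dx":0,"dy":0.5,"dz":-0.5,"wx":2,"wy":0,"wz":0},{"dx":0,"dy":0,"dz":0,"wx":4,"wy":0,"wz":0},{"dx":0,"dy":0,"dz":0,"wx":5,"wy":0,"wz":0},{"dx":0,"dy":0,"dz":0,"wx":5,"wy":0,"wz":0}]'
python3 -m inch '[{"dx":0,"dy":0,"dz":0,"wx":5,"wy":0,"wz":0},{"dx":0,"dy":0,"dz":0,"wx":5,"wy":0,"wz":0},{"dx":0,"dy":0,"dz":0,"wx":5,"wy":0,"wz":0},{"dx":0,"dy":0,"dz":0,"wx":5,"wy":0,"wz":0},{"dx":0,"dy":0,"dz":0,"wx":5,"wy":0,"wz":0},{"dx":0,"dy":0,"dz":0,"wx":3,"wy":0,"wz":0},{"dx":0,"dy":0,"dz":0,"wx":0,"wy":0,"wz":0},{"dx":0,"dy":0,"dz":0,"wx":0,"wy":0,"wz":0}]'
python3 - <<'E'
from h import *
s=sense();R=Ro.from_quat(s['tool_rot']);print(s['tcp_pos'],R.as_matrix().round(4),s['force'])
a=eyes.snapshot('top');cv2.imwrite('pics/top3.png',a[:,:,::-1])
u=np.radians(-11.6)
# target orientation: tool y along mat x
Rt=np.array([[-np.sin(u),np.cos(u),0],[np.cos(u),np.sin(u),0],[0,0,-1]])
print('turn tool',np.degrees((R.inv()*Ro.from_matrix(Rt)).as_rotvec()))
E
```

```text
t: 13.4
tcp_pos: [0.5283, -0.2856, 0.309]
tool_rot: [0.761, 0.603, 0.149, 0.188]
force: [0.9, 0.9, -2.5]
finger_gap: 0.105
gripper_force: 78.3
t: 14.4
tcp_pos: [0.5286, -0.2858, 0.3088]
tool_rot: [0.783, 0.622, 0.0, -0.0]
force: [1.0, 0.8, -2.1]
finger_gap: 0.11
gripper_force: 78.3
[ 0.52860738 -0.28575704  0.3087506 ] [[ 2.274e-01  9.738e-01  1.000e-04]
 [ 9.738e-01 -2.274e-01  2.000e-04]
 [ 3.000e-04  1.000e-04 -1.000e+00]] [ 0.96276789  0.79858017 -2.11278361]
turn tool [ 0.00492587 -0.01560248 -1.54450371]
```

```bash
python3 -m inch '[{"dx":1.2,"dy":0,"dz":0,"wx":0,"wy":0,"wz":0},{"dx":2.4,"dy":0.1,"dz":0,"wx":0,"wy":0,"wz":0},{"dx":3.5,"dy":0.1,"dz":0,"wx":0,"wy":0,"wz":0},{"dx":4,"dy":0.1,"dz":0,"wx":0,"wy":0,"wz":0},{"dx":4,"dy":0.1,"dz":0.5,"wx":0,"wy":0,"wz":0},{"dx":4,"dy":0.1,"dz":1,"wx":0,"wy":0,"wz":0},{"dx":4,"dy":0.1,"dz":1.5,"wx":0,"wy":0,"wz":0},{"dx":3.8,"dy":0.1,"dz":2,"wx":0,"wy":0,"wz":0},{"dx":3,"dy":0.1,"dz":2,"wx":0,"wy":0,"wz":0},{"dx":1.9,"dy":0,"dz":2,"wx":0,"wy":0,"wz":-0.5}]'
python3 -m inch '[{"dx":1,"dy":0,"dz":2,"wx":0,"wy":0,"wz":-1},{"dx":0,"dy":0,"dz":2,"wx":0,"wy":0,"wz":0},{"dx":0,"dy":0,"dz":1.5,"wx":0,"wy":0,"wz":0},{"dx":0,"dy":0,"dz":0.5,"wx":0,"wy":0,"wz":0},{"dx":0,"dy":0,"dz":0,"wx":0,"wy":0,"wz":0},{"dx":0,"dy":0,"dz":0,"wx":0,"wy":0,"wz":0}]'
cat > err.py <<'E'
from h import *
s=sense();R=Ro.from_quat(s['tool_rot']);u=np.radians(-11.6)
Rt=np.array([[-np.sin(u),np.cos(u),0],[np.cos(u),np.sin(u),0],[0,0,-1]])
print(s['tcp_pos'],'shift cm',(100*R.inv().apply(np.array([.6112,.0318,.1119])-s['tcp_pos'])).round(2),'turn',np.degrees((R.inv()*Ro.from_matrix(Rt)).as_rotvec()).round(2))
E
python3 err.py
```

```text
t: 15.7
tcp_pos: [0.6089, 0.0239, 0.2182]
tool_rot: [0.78, 0.626, 0.0, 0.0]
force: [0.6, 0.2, -1.6]
finger_gap: 0.108
gripper_force: 78.2
t: 16.45
tcp_pos: [0.6116, 0.0313, 0.1595]
tool_rot: [0.775, 0.632, 0.001, 0.001]
force: [0.6, 0.6, -2.0]
finger_gap: 0.11
gripper_force: 78.1
[0.6116447  0.03131036 0.15952052] shift cm [ 0.04 -0.06  4.76] turn [ 0.09 -0.01 -0.05]
```

```bash
python3 -m inch '[{"dx":0.04,"dy":-0.06,"dz":0.7,"wx":0,"wy":0,"wz":0},{"dx":0,"dy":0,"dz":1.2,"wx":0,"wy":0,"wz":0},{"dx":0,"dy":0,"dz":1.2,"wx":0,"wy":0,"wz":0},{"dx":0,"dy":0,"dz":0.8,"wx":0,"wy":0,"wz":0},{"dx":0,"dy":0,"dz":0.4,"wx":0,"wy":0,"wz":0},{"dx":0,"dy":0,"dz":0.2,"wx":0,"wy":0,"wz":0},{"dx":0,"dy":0,"dz":0.1,"wx":0,"wy":0,"wz":0},{"dx":0,"dy":0,"dz":0,"wx":0,"wy":0,"wz":0},{"dx":0,"dy":0,"dz":0,"wx":0,"wy":0,"wz":0}]'; python3 err.py
```

```text
t: 17.58
tcp_pos: [0.6108, 0.0321, 0.113]
tool_rot: [0.775, 0.632, 0.0, 0.0]
force: [0.2, 0.7, -1.7]
finger_gap: 0.11
gripper_force: 78.3
[0.61076059 0.03213522 0.11304804] shift cm [-0.02  0.05  0.11] turn [ 0.03 -0.   -0.03]
```

```bash
python3 -m inch '[{"dx":0,"dy":0,"dz":0.05,"wx":0,"wy":0,"wz":0},{"dx":0,"dy":0,"dz":0.05,"wx":0,"wy":0,"wz":0},{"dx":0,"dy":0,"dz":0.03,"wx":0,"wy":0,"wz":0},{"dx":0,"dy":0,"dz":0,"wx":0,"wy":0,"wz":0},{"dx":0,"dy":0,"dz":0,"wx":0,"wy":0,"wz":0}]'; python3 err.py
```

```text
t: 18.2
tcp_pos: [0.6107, 0.0321, 0.112]
tool_rot: [0.775, 0.632, 0.0, 0.0]
force: [-1.6, -0.4, 4.4]
finger_gap: 0.106
gripper_force: 79.1
[0.61065788 0.03213906 0.11195918] shift cm [-0.02  0.06  0.01] turn [ 0.02 -0.   -0.02]
```

Contact shows the same force and height as at the pick-up, so I release, rise, and back off to look.

```bash
python3 -m inch '[{"dx":0,"dy":0,"dz":0,"wx":0,"wy":0,"wz":0},{"dx":0,"dy":0,"dz":0,"wx":0,"wy":0,"wz":0},{"dx":0,"dy":0,"dz":0,"wx":0,"wy":0,"wz":0},{"dx":0,"dy":0,"dz":0,"wx":0,"wy":0,"wz":0},{"dx":0,"dy":0,"dz":0,"wx":0,"wy":0,"wz":0}]' 0.42 20
python3 -m inch '[{"dx":0,"dy":0,"dz":-0.5,"wx":0,"wy":0,"wz":0},{"dx":0,"dy":0,"dz":-2,"wx":0,"wy":0,"wz":0},{"dx":0,"dy":0,"dz":-3,"wx":0,"wy":0,"wz":0},{"dx":0,"dy":0,"dz":-4,"wx":0,"wy":0,"wz":0},{"dx":0,"dy":0,"dz":-4,"wx":0,"wy":0,"wz":0},{"dx":-3,"dy":-2,"dz":-4,"wx":0,"wy":0,"wz":0},{"dx":-4,"dy":-3,"dz":-2,"wx":0,"wy":0,"wz":0},{"dx":-4,"dy":-2,"dz":0,"wx":0,"wy":0,"wz":0},{"dx":0,"dy":0,"dz":0,"wx":0,"wy":0,"wz":0},{"dx":0,"dy":0,"dz":0,"wx":0,"wy":0,"wz":0}]'
python3 - <<'E'
from h import *
p=eyes.camera_params('wrist');im=eyes.snapshot('wrist')[:,:,::-1];np.save('w3.npy',p,allow_pickle=True);cv2.imwrite('pics/wrist3.png',im)
sc=eyes.snapshot('scene')[:,:,::-1]
c=im.astype(int);g=np.zeros(c.shape[:2],bool);g[:230]=1
dark=(c.max(2)<70)&g;br=(c.min(2)>110)&g
m=cv2.morphologyEx((dark|br).astype(np.uint8),cv2.MORPH_CLOSE,np.ones((9,9)))
print('mat',rect(m,p,.004))
b=cv2.morphologyEx(br.astype(np.uint8),cv2.MORPH_CLOSE,np.ones((3,3)))
cs=max(cv2.findContours(b,cv2.RETR_EXTERNAL,cv2.CHAIN_APPROX_NONE)[0],key=cv2.contourArea)
a=cv2.approxPolyDP(cv2.convexHull(cs),3,True)[:,0]
for q in a: print(q,ray(p,[q],.026)[0].round(4))
s1=cv2.resize(sc[70:260,150:450],(600,380));cv2.imwrite('pics/fin.png',np.vstack([s1,cv2.resize(im[:230],(600,216))]))
E
```

```text
t: 18.82
tcp_pos: [0.6106, 0.0321, 0.1114]
tool_rot: [0.775, 0.632, -0.0, -0.0]
force: [-0.2, -1.2, -0.5]
finger_gap: 0.419
gripper_force: 0.0
t: 20.08
tcp_pos: [0.5202, -0.0615, 0.3068]
tool_rot: [0.775, 0.632, 0.0, 0.0]
force: [0.1, -0.8, -0.1]
finger_gap: 0.421
gripper_force: 0.0
mat (array([547.4,  45.1]), array([178.7, 119. ]), -11.6)
[389  48] [0.6289 0.0731 0.026 ]
[384 129] [ 0.6113 -0.0139  0.026 ]
[263 129] [0.4658 0.016  0.026 ]
[258  48] [0.4832 0.103  0.026 ]
```

View pics/fin.png

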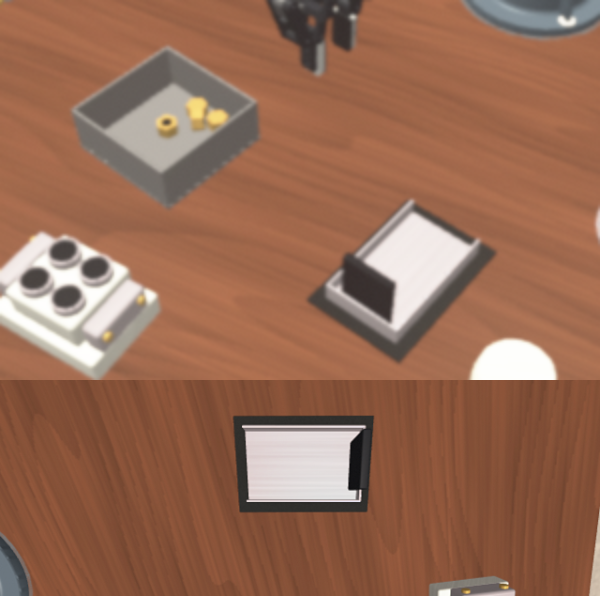

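The final view shows four nuts in the bin, at (167,125), (197,104), (198,120) and (217,118). The tray is empty, centred on its mat to within 1 mm and lined up with it (both at yaw −11.6°).

```bash
python3 -c "
from station import workorder;print(workorder.sign_off())"
```

```text
the job is handed in; nothing more can be done
None
```

Job done and handed in: all four nuts are in the bin, and the empty tray is back on its mat, within about 1 mm of the middle, lined up and released, at about 20 s of the 67 s allowed.

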